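Pin a heat sink in the assembly jig and press it against the fence

TASK

Be my third hand while I screw this black heat sink down in the jig. Take the red-handled locating pin out of the wooden block, put it through the slot in the heat sink's left ear into the jig's brass-ringed hole until its collar sits down, and let go of it; then bring the heat sink gently up square and flush against the steel fence by its near side and finish while still pressing it there steadily with about 10 N, never ramming it with more than 40 N, staying clear of the pin and leaving the other things on the desk alone.

Things in the scene. Friction and masses are not known exactly. Their poses are not given: they have to be found in the camera images.
- jig: aluminium jig plate lying flat and fixed on the desk, 130 mm (its x) by 180 mm (its y) by 18 mm thick, standing at any of a range of places and yaws. Origin: centre of its underside; z up; x points from its near edge (towards the robot) to the fence, y to the left along the fence.
- fence: steel bar fixed along the far side of the jig plate, 14 mm thick (x), 76 mm long (y), 18 mm tall, its top 36 mm above the desk (two screw heads on it 3.7 mm higher). Origin: centre of its underside on the plate, at (53, 0, 18) mm in the jig's frame; its working face looks to the jig's -x and lies at x = 46 mm in the jig's frame. Axes as the jig's.
- pin_hole (a point): centre of the mouth of the brass-ringed round pin hole in the jig plate, at (18, 53, 18) mm in the jig's frame; the hole is 9 mm in diameter and goes through the 18 mm plate. Axes as the jig's. The heat sink's slot lies over it at the start.
- heatsink: black finned heat sink, loose, 0.24 to 0.38 kg, flat on the jig plate, 4 to 7.5 mm short of the fence and up to 0.04 rad askew. Foot 56 (x) by 136 (y) by 6 mm thick; six fins along y, 56 mm long, on the middle of it, tops 32 mm above the underside; the bare 40 mm at each end are the ears. Origin: centre of underside; x to the fence, y left, z up. Flush, it lies at x = 18 mm in the jig's frame.
- heatsink_slot (a point): centre, on the upper side of the left (+y) ear, of the slot for the pin, at (0, 53, 6) mm in the heat sink's frame; the slot goes through, 31 mm long along x and 11 mm wide along y.
- heatsink_face (a point): middle of the heat sink's near side, the place to press towards its +x, at (-28, 0, 20) mm in its frame, 38 mm above the desk. The outermost fins are flush with the foot's long sides, so the near side is a flat wall 56 mm long (y) and 32 mm tall. Pushed along the plate, friction takes up 1 to 3 N of the push, more if the fingers also bear down; dragging upwards lifts it.
- pin: loose locating pin, 40 g, upright in the wooden block: steel shank 8 mm in diameter, 21 mm long, with tapered foot; steel collar 21 mm in diameter, 4 mm thick; red knurled grip 16 mm in diameter, 34 mm tall (59 mm in all). Origin: centre of the foot; z up along the pin. Seated, the collar rests on the ear and the foot is 3 mm above the desk.
- pin_grip (a point): middle of the pin's red grip, 45 mm above its foot, on its axis.
- pin_rest: fixed block of dark wood, 56 (its x) by 104 (y) by 30 mm tall, origin at the centre of its underside, z up. The pin stands in a 9.5 mm hole at (0, -32) mm, collar on the block's top, foot 9 mm above the desk; four steel driver bits, to 24 mm above the block, stand at x = +-14, y = +20 and +40 mm. Fingers closing on the pin along the block's x have free room.
- solder_spool: bystander to be left alone: small reel of solder with blue flanges, 48 mm across, 41 mm tall, standing; origin under its centre.
- tape_roll: bystander to be left alone: flat roll of amber tape, 62 mm across, 15 mm tall; origin under its centre.
- parts_case: bystander to be left alone: flat clear compartment case, 98x150x29 mm; origin under its centre.
- screwdriver: bystander to be left alone: screwdriver lying flat, black and yellow handle, 188x25x25 mm; origin under its centre.
- glue_tube: bystander to be left alone: white glue tube lying flat, 112x24x16 mm; origin under its centre.
- white_bottle: bystander to be left alone: white bottle with screw cap, 45 mm across, 83 mm tall; origin under its centre.

How it is judged:
On the way, in this order (a step that is already met when the one before it is completed fails the run):
1. the pin is fully seated through the slot in the jig's hole, upright, and let go (z of pin in the frame of jig below 0.0055 m and horizontal distance between pin and pin_hole below 0.0025 m and angle between pin's own z axis and vertical below 0.08 rad and contact force between each of the arm, the fingers and pin below 0.1 N), for 0.2 s.
2. the heat sink is flush and square against the fence and pressed on it with 4 to 16 N, the pin still seated (all of step 1 and x of heatsink in the frame of jig above 0.0163 m and z of heatsink in the frame of jig below 0.0205 m and angle between heatsink's own z axis and vertical below 0.03 rad and angle between the x axis of heatsink and the x axis of jig, either way round below 0.02 rad and contact force between heatsink and fence between 4 and 16 N and contact force between the fingers and heatsink above 4 N and linear speed of heatsink below 0.005 m/s), for 0.3 s.
At the end, for the whole second after the job is handed in: Fingers still press the heat sink through the last second: 4 to 16 N on the fence, at rest, flat on the plate, within 1.7 mm of the fence and 0.02 rad of square; the pin upright in its hole, within 2.5 mm sideways and of fully down, untouched by the robot (all of step 2); the arm keeps its last pose, push and grip.
It fails at once if the heat sink is rammed into the fence with more than 40 N (contact force between heatsink and fence above 40 N).
It fails at once if another thing on the desk is shifted by more than 20 mm (distance of any of solder_spool, tape_roll, parts_case, screwdriver, glue_tube, white_bottle from where it was at the start of the episode above 0.02 m).
It also fails if it takes over 64 s, if anything falls off the work surface, if the arm or the gripper's body presses on something with over 40 N, if the wrist force passes 120 N, or if a joint passes its speed limit or range.

ROBOT

A 6-joint arm with a two-finger parallel gripper is mounted at the origin on a cart in front of the work surface, level with it; the furniture and walls round the work are solid. World frame = base frame: x ahead of the robot, y to its left, z up, the work surface at z = 0. Lengths are in m, angles in rad, forces in N, time in s.
With the tool pointing down it reaches from about 0.35 to 0.875 m from the base axis. Payload 4.2 kg.
Tool frame: the origin (TCP) lies at the centre of the arm's flange, where the gripper is bolted on; the fingertips stand 182 mm ahead of it and the grasp point (between the pads) lies 164 mm ahead of it (ctrl.tip_extent is the z of the fingertips in the tool frame, in m); z points along the fingers, y is the line along which they close (so a half turn about z gives the same grasp; the last joint's range is limited). The gripper opens to 87 mm and grips with 3 to 60 N. Pads are 19 mm wide; open, the fingers measure 117 mm over their backs; the gripper's body (75 mm by 190 mm) begins 51 mm behind the grasp point.
Start: joints at [-1.051, 0.385, 0.008, 0, -1.194, -0.259], TCP at [0.161, -0.604, 0.405] pointing down, gripper open.
Joint ranges: [-3.14, 3.14], [-1.21, 2.06], [-1.07, 1.41], [-3.16, 2.05], [-2.99, -0.16], [-3.1, 3.1]. Speed limits (rad/s): [2.79, 2.79, 3.14, 3.14, 3.14, 3.14].

INTERFACE

Orientations are given as [roll, pitch, yaw] about the fixed x, y, z axes, in that order (R = Rz(yaw) Ry(pitch) Rx(roll)).
In Python, from workcell import monitor, imaging, job_done, models, ctrl gives the robot as it stands.
- The arm moves only by the shell command python3 -m crank 'ROWS' [FORCE]. ROWS is text: rows parted by semicolons, each of 7 numbers parted by spaces: the shift along the tool's x, y, z normalised to -1 to 1, where 1 is 0.05 m, then the turn, a rotation vector about the tool's x, y, z normalised to -1 to 1, where 1 is 120 degrees, then the closure, from 0 (fully open) to 1 (shut). A call has exactly 8 rows; each row shifts and turns the commanded pose from where the row before left it, along the tool's axes as they then stand; what a row does not reach is not made up. A row lasts 1/12 s, in which the tool goes at most 41.7 mm and 7.16 degrees, less where a joint would pass 70% of its speed; a pose out of reach is approached as far as the arm can. A call with a number of a shift or a turn outside -1 to 1 is refused whole. A call with a gripper value outside its range is refused whole. The fingers move at their own pace and stop on an object; FORCE is the grip in N (left out, the last holds). Time passes only in rows, so rows that do not move let the fingers close, or fill a call up. It gives the time, the measured TCP pose, the force, the opening and the grip force at its end, in the units of the state.
- monitor.get_obs(): the state, without advancing time (a new reading comes with each control period).
- imaging.read_camera(name): name is "side" or "top"; returns a dict with "frame" (480x640x3 uint8, red, green, blue), "camera_matrix" (3x3 intrinsics, pixels), "eye" and "orientation" of the camera in the world. Camera axes: x right, y down, z forward; pixel columns grow to the right and rows downward; lengths in m; the calibration is good to about 2 mm. A picture is of the moment at which its call begins. There is no depth.
- job_done(): hands the job in; it is judged then, once.
Trained networks look in a picture, given as the dict that the camera call returned (one of the last four; its "shot" number tells which), for a name from the list of things; names that differ only in an ending like _2 or _b are one class to them, and where a whole thing is asked for, a point or a joint stands for the part that bears it (a point fixed in the world has none). Each returns a list of dicts, best first, with "p" (0 to 1); they miss things now and then, are a little off and sometimes report something else, mostly with a low value. They report only what shows in the picture. A call takes as long as a camera call.
- models.search_frame(target, picture): "extent" ([left, top, width, height] in pixels, round what is visible of it).
- models.place_of(target, picture): "at" ([row, column] in pixels: a listed point, or the origin of a listed thing).
The state is a dict: "t": time; "qpos": joint angles; "joint_velocities": joint speeds; "tau": joint torques, N m; "eef_pos": TCP position; "ee_rot": TCP orientation; "contact_force": force on the tool from outside, world axes, zero at the start; "ft_torque": the same for the moment, N m; "gripper_width": finger opening in m; "grasp_force": force on a finger pad.
Only numpy, scipy, OpenCV 4.12 (cv2) and the standard library are available. Lean on these libraries where they do the work, as an engineer would, in place of code of your own. Each camera call takes 0.05 s, during which the arm holds its last target. There are 200 camera calls.

## Working session

There is one attempt and no reset: what is moved stays moved. The work goes in short steps, Python scripts to look and compute and a shell command to move; the robot and the scene stay as the last step left them, time stands still between calls to the robot, and variables do not carry over. Pictures are saved under pics/ and viewed, at most 10 in all, crops included, and the job is handed in when it is done.

```bash
mkdir -p pics; ls; cat > h.py <<'E'
import numpy as np, cv2
from scipy.spatial.transform import Rotation as R
from workcell import monitor, imaging, job_done, models, ctrl
def cam(n):
    p=imaging.read_camera(n); p['K']=np.array(p['camera_matrix']); p['e']=np.array(p['eye'])
    o=np.array(p['orientation'])
    p['R']=o if o.shape==(3,3) else R.from_euler('xyz',o).as_matrix()
    return p
def save(p,f): cv2.imwrite('pics/'+f,p['frame'][:,:,::-1])
def ray(p,rc):
    d=p['R']@np.linalg.inv(p['K'])@np.array([rc[1],rc[0],1.]); return p['e'],d
def atz(p,rc,z):
    e,d=ray(p,rc); return e+d*(z-e[2])/d[2]
def proj(p,X):
    v=p['K']@(p['R'].T@(np.asarray(X)-p['e'])); return v[1]/v[2],v[0]/v[2]
E
python3 - <<'E'
from h import *
np.set_printoptions(precision=4,suppress=True)
zs=dict(jig=0,fence=.018,pin_hole=.018,heatsink=.018,heatsink_slot=.024,heatsink_face=.038,pin=.009,pin_grip=.054,pin_rest=0,solder_spool=0,tape_roll=0,parts_case=0,screwdriver=0,glue_tube=0,white_bottle=0)
for n in ('top','side'):
    p=cam(n); save(p,n+'0.png'); print(n,p['orientation'],p['e'])
    for k,z in zs.items():
        r=models.place_of(k,p)[:2]
        print(k,[(round(q['p'],2),np.round(q['at'],1),atz(p,q['at'],z)[:2]) for q in r])
print(monitor.get_obs())
E
```

```text
pics
top [-3.0261  0.0195 -1.5418] [0.4183 0.0253 0.9116]
jig [(0.84, array([225.2, 296.1]), array([0.5693, 0.0935])), (0.73, array([216.8, 269.9]), array([0.5859, 0.1497]))]
fence [(0.68, array([200.9, 298.9]), array([0.6177, 0.0881]))]
pin_hole [(0.81, array([213.9, 269.6]), array([0.5887, 0.1481]))]
heatsink [(0.94, array([220.6, 297.1]), array([0.5761, 0.0904])), (0.53, array([192.5, 397.4]), array([ 0.6406, -0.1162]))]
heatsink_slot [(0.91, array([215.8, 270.9]), array([0.5837, 0.1445])), (0.37, array([202.3, 300.7]), array([0.6135, 0.0839]))]
heatsink_face [(0.75, array([238.3, 292.2]), array([0.5361, 0.0976])), (0.6, array([216. , 268.4]), array([0.5805, 0.1476]))]
pin [(0.68, array([192.2, 396.4]), array([ 0.6434, -0.1155])), (0.34, array([221. , 295.3]), array([0.5767, 0.0948]))]
pin_grip [(0.55, array([191.2, 397.2]), array([ 0.6343, -0.11  ])), (0.43, array([190.9, 398.7]), array([ 0.6349, -0.113 ]))]
pin_rest [(0.86, array([209.7, 391.5]), array([ 0.6076, -0.1069]))]
solder_spool [(0.7, array([279.2, 204.4]), array([0.4502, 0.2814])), (0.7, array([187.2, 400.6]), array([ 
[... 1561 characters left out ...]
ewdriver [(0.68, array([206.3, 312.9]), array([ 0.4393, -0.0925]))]
glue_tube [(0.62, array([282.8, 237.2]), array([0.6951, 0.0092]))]
white_bottle [(0.62, array([165.4, 296.4]), array([ 0.4058, -0.2351]))]
{'t': 1.6, 'qpos': array([-1.0514,  0.3847,  0.0079, -0.    , -1.194 , -0.2586]), 'joint_velocities': array([-0.0012, -0.0002, -0.0011, -0.0009, -0.0002,  0.001 ]), 'tau': array([ -0.0007, -39.0462,  18.762 ,   4.2244,   0.0155,  -0.    ]), 'eef_pos': array([ 0.1612, -0.6038,  0.4047]), 'ee_rot': array([ 3.1415,  0.    , -2.8808]), 'contact_force': array([-0.0969,  0.4176,  0.0001]), 'ft_torque': array([-0.0437,  0.0314,  0.0065]), 'grasp_force': 0.0, 'gripper_width': 0.08699231489116614}
```

```bash
python3 - <<'E'
import cv2
a=cv2.imread('pics/top0.png')[160:260,240:440]; cv2.imwrite('pics/topc.png',cv2.resize(a,None,fx=4,fy=4,interpolation=2))
a=cv2.imread('pics/side0.png')[200:350,210:360]; cv2.imwrite('pics/sidec.png',cv2.resize(a,None,fx=4,fy=4,interpolation=2))
E
```

```text
(no output)
```

View pics/topc.png

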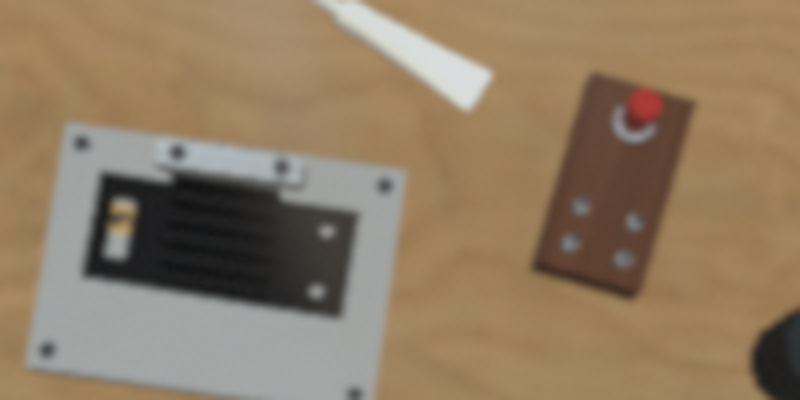

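View pics/sidec.png

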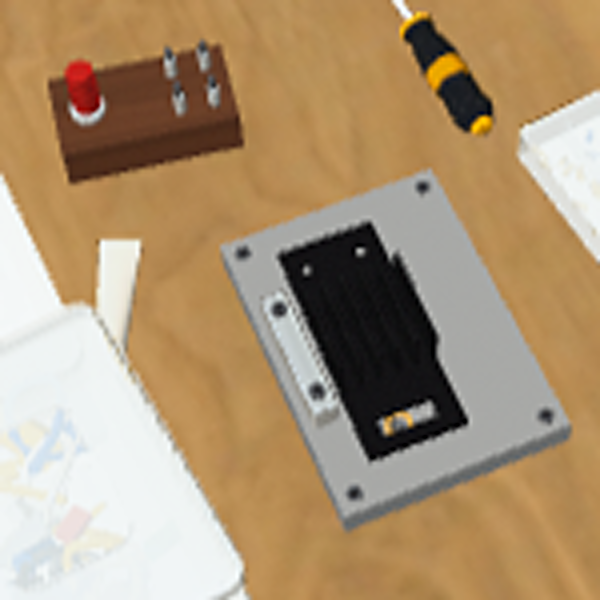

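```bash
python3 - <<'E'
from h import *
from scipy.optimize import least_squares
np.set_printoptions(precision=4,suppress=True)
P={n:cam(n) for n in('top','side')}
# undetected refinement: centroid of dark screws near hand-picked points
S={'top':[(80,143),(385,185),(47,349),(355,393)],'side':[(354,493),(243,252),(546,415),(423,187)]}
off={'top':(240,160),'side':(210,200)}
sg=np.array([(1,1),(1,-1),(-1,1),(-1,-1)])
obs={}
for n in S:
    g=P[n]['frame'].mean(2); L=[]
    for c,r in S[n]:
        u,v=off[n][0]+(c-1.5)/4,off[n][1]+(r-1.5)/4
        i,j=int(round(v)),int(round(u)); w=g[i-3:i+4,j-3:j+4]; m=np.clip(np.median(w)-12-w,0,None)
        yy,xx=np.mgrid[i-3:i+4,j-3:j+4]; L.append(((yy*m).sum()/m.sum(),(xx*m).sum()/m.sum()))
    obs[n]=np.array(L)
    W=np.array([atz(P[n],q,.018)[:2] for q in L]); print(n,obs[n].round(2).tolist(),'\n',W)
def pose(q,l): c,s=np.cos(q[2]),np.sin(q[2]); return q[:2]+np.array([[c,-s],[s,c]])@l
for use in (['top'],['side'],['top','side']):
    f=lambda q:np.concatenate([np.subtract(proj(P[n],[*pose(q,sg[i]*q[3:5]),.018]),obs[n][i]) for n in use for i in range(4)])
    s=least_squares(f,[.57,.09,-.15,.055,.08]); q=s.x
    print(use,q,'hole',pose(q,np.array([.018,.053])),'rms',np.sqrt((s.fun**2).mean()))
for n in P:
    p=P[n];h=p['frame'].astype(int)
    # red grip centroid
    m=(h[:,:,0]>110)&(h[:,:,1]<70)&(h[:,:,2]<70); m[:,:]&=True
    nl,lab,st,ce=cv2.connectedComponentsWithStats(m.astype(np.uint8))
    print(n,[(st[i].tolist(),ce[i]) for i in range(1,nl) if st[i,4]>15])
E
```

```text
top [[195.39, 259.96], [206.02, 335.73], [247.05, 251.37], [258.28, 328.23]] 
 [[0.6275 0.17  ]
 [0.6088 0.0112]
 [0.5184 0.1829]
 [0.4995 0.0239]]
side [[322.86, 298.2], [262.8, 270.25], [303.49, 346.07], [246.16, 315.1]] 
 [[0.6302 0.1705]
 [0.6116 0.0111]
 [0.5211 0.1837]
 [0.5022 0.0239]]
['top'] [ 0.5635  0.097  -0.1175  0.055   0.08  ] hole [0.5876 0.1475] rms 0.031916260115045746
['side'] [ 0.5663  0.0973 -0.1173  0.055   0.0804] hole [0.5904 0.1478] rms 0.04606637707235127
['top', 'side'] [ 0.5648  0.0971 -0.1177  0.055   0.0802] hole [0.5889 0.1476] rms 0.4552770670209559
top [([396, 183, 10, 8, 60], array([400.9333, 186.0333]))]
side [([391, 0, 48, 29, 415], array([420.0554,  11.1663])), ([480, 1, 22, 38, 403], array([490.2084,  21.4243])), ([567, 0, 11, 3, 20], array([571.5 ,   0.55])), ([554, 10, 61, 41, 394], array([581.4822,  32.5863])), ([605, 10, 15, 11, 41], array([612.122 ,  14.8049])), ([409, 16, 8, 4, 18], array([412.5556,  17.7778])), ([523, 25, 75, 45, 442], array([565.2489,  50.0385])), ([378, 26, 22, 14, 131], array([389.229 ,  33.2366])), ([406, 29, 38, 33, 3
[... 2105 characters left out ...]
 404, 18, 18, 122], array([419.5328, 412.5246])), ([490, 404, 5, 8, 17], array([492.5294, 407.1765])), ([608, 404, 19, 15, 42], array([616.881 , 409.8333])), ([395, 414, 61, 66, 775], array([422.4568, 446.2271])), ([373, 424, 41, 56, 889], array([394.6085, 450.5624])), ([518, 424, 29, 33, 100], array([532.8 , 440.05])), ([457, 433, 19, 43, 142], array([464.9859, 450.3521])), ([468, 441, 17, 23, 44], array([476.4091, 452.1364])), ([524, 440, 8, 8, 21], array([527.9524, 443.2381])), ([330, 448, 37, 32, 651], array([345.9478, 467.4286])), ([321, 458, 10, 11, 50], array([325.92, 462.5 ])), ([297, 464, 29, 16, 250], array([310.852, 473.684])), ([324, 469, 6, 10, 29], array([326.5862, 472.9655]))]
```

View pics/top0.png

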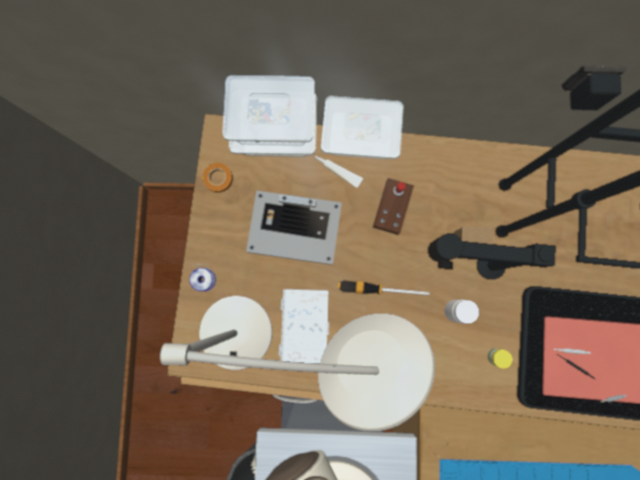

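View pics/side0.png

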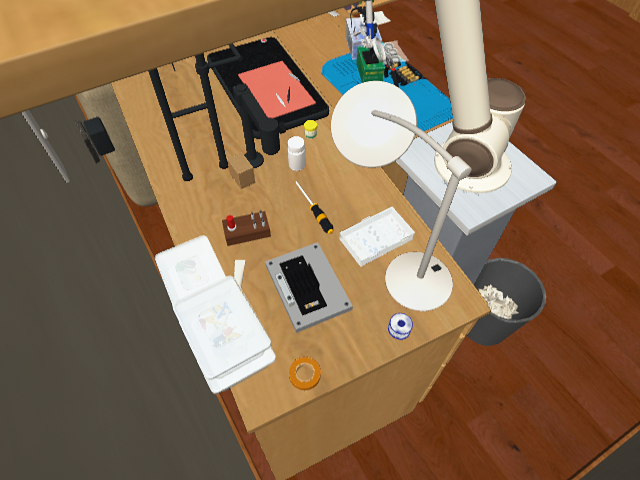

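```bash
cat >> h.py <<'E'
def tri(a,ra,b,rb):
    e1,d1=ray(a,ra);e2,d2=ray(b,rb);d1=d1/np.linalg.norm(d1);d2=d2/np.linalg.norm(d2)
    s=np.linalg.lstsq(np.c_[d1,-d2],e2-e1,rcond=None)[0];A=e1+d1*s[0];B=e2+d2*s[1]
    return (A+B)/2,np.linalg.norm(A-B)
E
python3 - <<'E'
from h import *
np.set_printoptions(precision=3,suppress=True)
t,s=cam('top'),cam('side')
for n,a,b in [('shadearm',(370,377),(113,376)),('elbow',(355,175),(166,458)),('shade c',(377,377),(122,374)),('shade L edge',(375,318),(124,417)),
 ('black A',(248,445),(158,253)),('black B',(255,545),(90,243)),('cam',(90,595),(137,97)),('gripc',(186.0,400.9),(221.18,230.1))]:
    print(n,*tri(t,a,s,b))
print('bottle',atz(t,(311,463),.083),atz(s,(152,297),.04),'blackbase',atz(s,(160,254),0),'postbase',atz(t,(186,503),0),atz(t,(232,501),0),atz(s,(178,187),0),atz(s,(170,225),0))
print('box',atz(s,(180,242),0))
# pin collar top view / bits ; block corners at z=.03
for n,p,o,L in [('top',t,(240,160),[(592,73),(694,101),(636,290),(536,264)]),('side',s,(210,200),[(50,82),(218,45),(242,142),(70,180)])]:
    for c,r in L: print(n,atz(p,(o[1]+(r-1.5)/4,o[0]+(c-1.5)/4),.03)[:2])
for n,p in (('top',t),('side',s)):
    h=p['frame'].astype(int); print(atz(p,(186.03,400.93) if n=='top' else (221.18,230.1),.054 if n=='side' else .068))
E
```

```text
shadearm [ 0.317 -0.048  0.271] 0.004562284583271373
elbow [0.344 0.21  0.362] 0.0033526260931970395
shade c [ 0.306 -0.055  0.237] 0.006398324366762087
shade L edge [0.304 0.043 0.304] 0.027337268573384182
black A [ 0.525 -0.195  0.12 ] 0.025868087913120497
black B [ 0.494 -0.314  0.223] 0.002246874513487455
cam [ 0.827 -0.475  0.108] 0.0009766920278498968
gripc [ 0.646 -0.118  0.05 ] 0.0009792208649462757
bottle [ 0.402 -0.229  0.083] [ 0.399 -0.242  0.04 ] blackbase [ 0.494 -0.311  0.   ] postbase [ 0.664 -0.341  0.   ] [ 0.566 -0.335  0.   ] [ 0.672 -0.342  0.   ] [ 0.576 -0.317  0.   ]
box [ 0.553 -0.262  0.   ]
top [ 0.668 -0.094]
top [ 0.654 -0.146]
top [ 0.556 -0.117]
top [ 0.568 -0.067]
side [ 0.656 -0.145]
side [ 0.559 -0.119]
side [ 0.58  -0.049]
side [ 0.676 -0.075]
[ 0.641 -0.115  0.068]
[ 0.646 -0.114  0.054]
```

```bash
python3 - <<'E'
from h import *
np.set_printoptions(precision=3,suppress=True)
t,s=cam('top'),cam('side')
for X in [(.668,-.341),(.571,-.326),(.494,-.312)]:
    for z in (0,.1,.2,.3,.4,.5): print(X,z,np.round(proj(t,[*X,z])),np.round(proj(s,[*X,z])))
a=s['frame'][20:260,100:400,::-1]; b=t['frame'][60:300,400:640,::-1]
cv2.imwrite('pics/obs.png',np.hstack([cv2.resize(a,(440,352),interpolation=2),cv2.resize(b,(352,352),interpolation=2)]))
o=monitor.get_obs();print(o['t'])
E
```

```text
(0.668, -0.341) 0 [184. 503.] [178. 189.]
(0.668, -0.341) 0.1 [171. 524.] [149. 179.]
(0.668, -0.341) 0.2 [153. 551.] [117. 169.]
(0.668, -0.341) 0.3 [130. 587.] [ 79. 156.]
(0.668, -0.341) 0.4 [ 99. 635.] [ 34. 142.]
(0.668, -0.341) 0.5 [ 53. 707.] [-20. 124.]
(0.571, -0.326) 0 [230. 496.] [167. 225.]
(0.571, -0.326) 0.1 [221. 517.] [139. 219.]
(0.571, -0.326) 0.2 [210. 544.] [106. 211.]
(0.571, -0.326) 0.3 [196. 579.] [ 68. 203.]
(0.571, -0.326) 0.4 [177. 627.] [ 23. 193.]
(0.571, -0.326) 0.5 [148. 698.] [-31. 180.]
(0.494, -0.312) 0 [266. 490.] [160. 254.]
(0.494, -0.312) 0.1 [262. 510.] [131. 249.]
(0.494, -0.312) 0.2 [257. 536.] [ 98. 244.]
(0.494, -0.312) 0.3 [250. 571.] [ 60. 238.]
(0.494, -0.312) 0.4 [241. 618.] [ 15. 232.]
(0.494, -0.312) 0.5 [227. 689.] [-38. 223.]
1.9
```

View pics/obs.png

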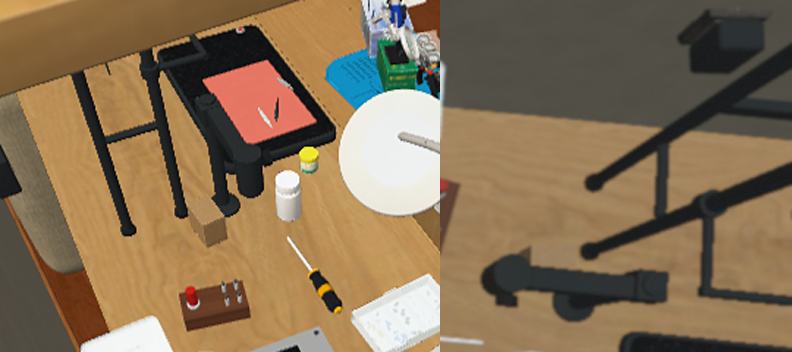

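```bash
python3 -m crank '-.3 .3 -.7 0 0 0 0;-.4 .45 -.6 0 0 0 0;-.5 .5 -.5 0 0 0 0;-.5 .5 -.4 0 0 0 0;-.5 .5 -.4 0 0 0 0;-.5 .5 -.3 0 0 0 0;-.5 .5 0 0 0 0 0;-.5 .5 0 0 0 0 0'; python3 - <<'E'
from h import *
np.set_printoptions(precision=4,suppress=True)
o=monitor.get_obs();print(o['qpos'],o['contact_force'])
t,s=cam('top'),cam('side')
print(tri(t,(247,448),s,(122,269)))
E
```

```text
t: 2.57
eef_pos: [0.2909, -0.375, 0.5497]
ee_rot: [-3.139, 0.002, -2.881]
contact_force: [1.0, 0.8, -0.1]
gripper_width: 0.0871
grasp_force: 0.0
[-0.5676  0.049  -0.0718  0.0001 -1.4465 -0.7426] [ 1.0241  0.7868 -0.107 ]
(array([ 0.5025, -0.1586,  0.2469]), np.float64(0.004249379754236874))
```

```bash
python3 -m crank '-.6 .56 0 0 0 0 0;-.6 .56 0 0 0 0 0;-.6 .56 0 0 0 0 0;-.6 .56 0 0 0 0 0;-.6 .56 0 0 0 0 0;-.73 .05 0 0 0 0 0;-.73 .05 0 0 0 0 0;-.73 .05 0 0 0 0 0' && python3 -m crank '-.73 .06 0 0 0 0 0;-.73 .06 0 0 0 0 0;-.73 .06 0 0 0 0 0;-.73 .06 0 0 0 -.059 0;0 0 0 0 0 -.059 0;0 0 0 0 0 -.059 0;0 0 0 0 0 -.059 0;0 0 0 0 0 -.059 0'
```

```text
t: 3.33
eef_pos: [0.5044, -0.1664, 0.5487]
ee_rot: [-3.141, 0.001, -2.88]
contact_force: [-0.1, -0.3, 0.1]
gripper_width: 0.087
grasp_force: 0.0
t: 4.0
eef_pos: [0.642, -0.1186, 0.5473]
ee_rot: [3.141, -0.001, -2.257]
contact_force: [0.7, -0.6, -0.0]
gripper_width: 0.087
grasp_force: 0.0
```

```bash
python3 -m crank '0 0 .5 0 0 -.059 0;0 0 .7 0 0 -.059 0;0 0 .7 0 0 -.059 0;0 0 .6 0 0 -.059 0;0 0 .5 0 0 -.059 0;0 0 .5 0 0 -.059 0;0 0 .5 0 0 -.059 0;0 0 0 0 0 -.059 0' && python3 -m crank '0 0 .4 0 0 -.059 0;0 0 .4 0 0 -.059 0;0 0 0 0 0 -.059 0;0 0 0 0 0 -.059 0;0 0 0 0 0 -.059 0;0 0 0 0 0 -.059 0;0 0 0 0 0 0 0;0 0 0 0 0 0 0'
python3 - <<'E'
from h import *
np.set_printoptions(precision=4,suppress=True)
o=monitor.get_obs(); print(o['qpos'],o['eef_pos'],o['ee_rot'])
t,s=cam('top'),cam('side')
rot=R.from_euler('xyz',o['ee_rot']).as_matrix()
save(s,'s1.png')
for n,p in (('t',t),('s',s)):
  for k in ('pin','pin_grip'): print(n,k,[(round(q['p'],2),np.round(q['at'],1)) for q in models.place_of(k,p)[:2]])
  print(np.array(proj(p,o['eef_pos']+rot@[0,0,.182])),np.array(proj(p,o['eef_pos']+rot@[0,.0435,.182])),np.array(proj(p,o['eef_pos']+rot@[0,-.0435,.182])))
a=s['frame'][100:260,160:340,::-1]; b=t['frame'][120:280,320:500,::-1]
cv2.imwrite('pics/c1.png',np.hstack([cv2.resize(x,None,fx=2.2,fy=2.2,interpolation=2) for x in(a,b)]))
E
```

```text
t: 4.67
eef_pos: [0.6399, -0.1186, 0.3414]
ee_rot: [3.131, 0.005, -1.27]
contact_force: [-0.5, -0.2, -1.1]
gripper_width: 0.0871
grasp_force: 0.0
t: 5.33
eef_pos: [0.6414, -0.1186, 0.3079]
ee_rot: [3.141, 0.0, -0.537]
contact_force: [-0.2, -0.1, -0.5]
gripper_width: 0.0867
grasp_force: 0.0
[ 0.0647  0.5065 -0.049   0.0001 -1.0157  0.9693] [ 0.6414 -0.1186  0.3079] [ 3.1413  0.0002 -0.5367]
t pin [(0.54, array([192. , 398.8]))]
t pin_grip []
[178.0187 408.2177] [190.3614 428.7112] [165.7805 387.8977]
s pin [(0.67, array([230.4, 235.6])), (0.5, array([274.9, 313.9]))]
s pin_grip [(0.67, array([217. , 231.4])), (0.25, array([284.5, 238.5]))]
[198.7069 226.2794] [183.6343 228.3732] [214.5295 224.0814]
```

View pics/c1.png

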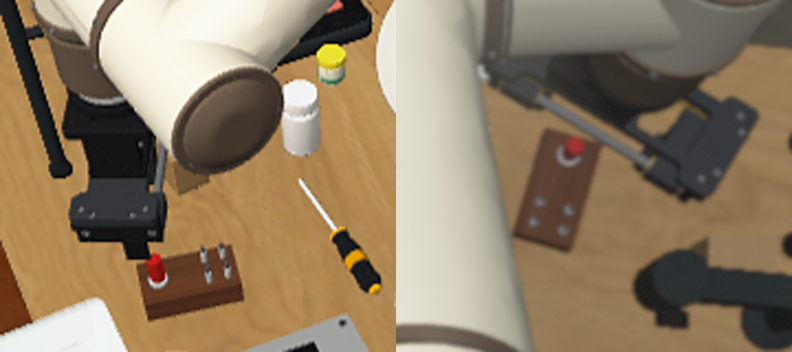

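```bash
python3 -m crank '0 0 0 0 0 -.059 0;0 0 0 0 0 -.059 0;0 0 0 0 0 -.008 0;.017 -.088 .3 0 0 0 0;0 0 .4 0 0 0 0;0 0 .4 0 0 0 0;0 0 .4 0 0 0 0;0 0 .2 0 0 0 0' && python3 -m crank '0 0 .02 0 0 0 .5;0 0 0 0 0 0 .6;0 0 0 0 0 0 .7;0 0 0 0 0 0 .8;0 0 0 0 0 0 .9;0 0 0 0 0 0 1;0 0 0 0 0 0 1;0 0 0 0 0 0 1' 30; python3 - <<'E'
from h import *
np.set_printoptions(precision=4,suppress=True)
o=monitor.get_obs(); print(o['contact_force'],o['eef_pos'],o['ee_rot'])
E
```

```text
t: 6.3
eef_pos: [0.6425, -0.1139, 0.2206]
ee_rot: [3.141, 0.004, -0.272]
contact_force: [0.1, -0.2, -0.4]
gripper_width: 0.0868
grasp_force: 0.0
t: 6.97
eef_pos: [0.6433, -0.114, 0.2226]
ee_rot: [-3.141, -0.001, -0.269]
contact_force: [-1.0, 0.4, 0.3]
gripper_width: 0.0415
grasp_force: 0.0
[-1.0167  0.3514  0.2844] [ 0.6433 -0.114   0.2226] [-3.1414 -0.0005 -0.2692]
```

```bash
python3 -m crank '0 0 0 0 0 0 1;0 0 0 0 0 0 1;0 0 0 0 0 0 1;0 0 0 0 0 0 1;0 0 0 0 0 0 1;0 0 0 0 0 0 1;0 0 0 0 0 0 1;0 0 0 0 0 0 1' 30; python3 - <<'E'
from h import *
np.set_printoptions(precision=4,suppress=True)
o=monitor.get_obs(); print(o['contact_force'],o['ft_torque'],o['eef_pos'],o['ee_rot'])
E
```

```text
t: 7.63
eef_pos: [0.6433, -0.114, 0.2222]
ee_rot: [3.142, 0.0, -0.269]
contact_force: [0.2, 0.3, 0.6]
gripper_width: 0.0148
grasp_force: 30.0
[0.1762 0.2772 0.6146] [-0.0685  0.1515  0.0007] [ 0.6433 -0.114   0.2222] [ 3.1416  0.0001 -0.2692]
```

```bash
python3 -m crank '0 0 -.2 0 0 0 1;0 0 -.4 0 0 0 1;0 0 -.5 0 0 0 1;0 0 -.5 0 0 0 1;0 0 -.5 0 0 0 1;0 0 -.3 0 0 0 1;0 0 0 0 0 0 1;0 0 0 0 0 0 1'; python3 - <<'E'
from h import *
np.set_printoptions(precision=4,suppress=True)
o=monitor.get_obs(); print(o['contact_force'],o['eef_pos'],o['ee_rot'],o['gripper_width'])
E
```

```text
t: 8.3
eef_pos: [0.6431, -0.1139, 0.3436]
ee_rot: [-3.14, -0.002, -0.269]
contact_force: [-0.3, 0.7, -0.8]
gripper_width: 0.0152
grasp_force: 30.0
[-0.2996  0.6571 -0.7681] [ 0.6431 -0.1139  0.3436] [-3.1404 -0.0022 -0.2692] 0.015222026512455362
```

```bash
python3 -m crank '-.304 -.594 0 0 0 0 1;-.304 -.594 0 0 0 0 1;-.304 -.594 0 0 0 0 1;-.304 -.594 0 0 0 0 1;-.304 -.594 0 0 0 0 1;-.304 -.594 0 0 0 0 1;-.304 -.594 0 0 0 0 1;-.304 -.594 0 0 0 0 1' && python3 -m crank '0 0 0 0 0 .059 1;0 0 0 0 0 .059 1;0 0 0 0 0 .059 1;0 0 0 0 0 .059 1;0 0 0 0 0 .059 1;0 0 0 0 0 .059 1;0 0 0 0 0 .059 1;0 0 0 0 0 .059 1' && python3 -m crank '0 0 .2 0 0 .059 1;0 0 .2 0 0 .034 1;0 0 .2 0 0 0 1;0 0 .2 0 0 0 1;0 0 .2 0 0 0 1;0 0 .1 0 0 0 1;0 0 0 0 0 0 1;0 0 0 0 0 0 1'
python3 - <<'E'
from h import *
np.set_printoptions(precision=4,suppress=True)
o=monitor.get_obs(); print(o['qpos'],o['contact_force'],o['eef_pos'],o['ee_rot'],o['gripper_width'])
t,s=cam('top'),cam('side')
for n,p in (('t',t),('s',s)):
  for k in ('pin','pin_grip','pin_hole','heatsink_slot'): print(n,k,[(round(q['p'],2),np.round(q['at'],1)) for q in models.place_of(k,p)[:2]])
  for d in (.168,.182,.2132): print(d,np.round(proj(p,o['eef_pos']-[0,0,d]),1))
a=s['frame'][220:360,210:390,::-1]; b=t['frame'][150:290,220:400,::-1]
cv2.imwrite('pics/c2.png',np.hstack([cv2.resize(x,None,fx=2.2,fy=2.2,interpolation=2) for x in(a,b)]))
E
```

```text
t: 8.97
eef_pos: [0.5882, 0.1487, 0.3405]
ee_rot: [3.139, 0.003, -0.269]
contact_force: [1.4, 0.4, -1.1]
gripper_width: 0.0153
grasp_force: 30.0
t: 9.63
eef_pos: [0.5887, 0.1473, 0.3403]
ee_rot: [3.138, -0.0, -1.264]
contact_force: [-0.1, -0.3, 0.5]
gripper_width: 0.0154
grasp_force: 30.0
t: 10.3
eef_pos: [0.5893, 0.1474, 0.2868]
ee_rot: [3.141, -0.0, -1.452]
contact_force: [-0.7, 1.2, -0.4]
gripper_width: 0.0148
grasp_force: 30.0
[ 0.5114  0.4599 -0.1915  0.0002 -0.9201 -0.3925] [-0.7176  1.1786 -0.3909] [0.5893 0.1474 0.2868] [ 3.141  -0.0005 -1.4518] 0.014807619485066693
t pin [(0.39, array([289.9, 381.7]))]
t pin_grip [(0.62, array([212.7, 274. ]))]
t pin_hole [(0.86, array([209.9, 270.7]))]
t heatsink_slot [(0.6, array([215.9, 271.2]))]
0.168 [203.2 263. ]
0.182 [204.8 264. ]
0.2132 [208.2 266.3]
s pin [(0.56, array([293.7, 307. ]))]
s pin_grip [(0.49, array([276.7, 308.5]))]
s pin_hole [(0.88, array([304.2, 309.5]))]
s heatsink_slot [(0.97, array([306. , 310.8])), (0.45, array([293.8, 284.7]))]
0.168 [281.2 309.1]
0.182 [284.8 309.1]
0.2132 [292.4 309.3]
```

View pics/c2.png

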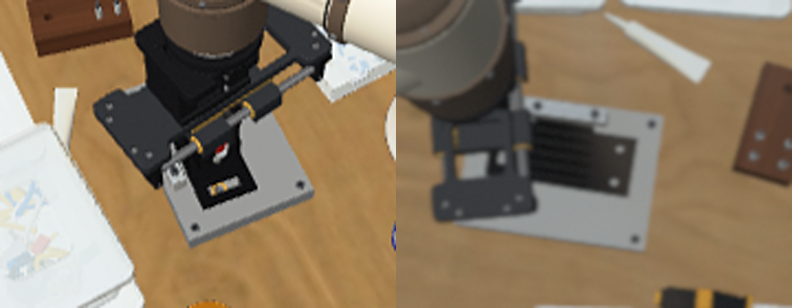

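```bash
python3 -m crank '0 0 .2 0 0 0 1;0 0 .2 0 0 0 1;0 0 .2 0 0 0 1;0 0 .16 0 0 0 1;0 0 0 0 0 0 1;0 0 0 0 0 0 1;0 0 0 0 0 0 1;0 0 0 0 0 0 1'
python3 - <<'E'
from h import *
np.set_printoptions(precision=4,suppress=True)
o=monitor.get_obs(); print(o['contact_force'],o['eef_pos'],o['ee_rot'],o['gripper_width'])
s=cam('side')
for d in (.182,.2132): print(d,np.round(proj(s,o['eef_pos']-[0,0,d]),1))
print(np.round(proj(s,[.589,.1476,.018]),1),'px/mm', [np.subtract(proj(s,[.589+a,.1476+b,.036]),proj(s,[.589,.1476,.036])) for a,b in((.001,0),(0,.001))])
a=s['frame'][270:325,280:340,::-1]
cv2.imwrite('pics/c3.png',cv2.resize(a,None,fx=10,fy=10,interpolation=2))
E
```

```text
t: 11.47
eef_pos: [0.5895, 0.1475, 0.2497]
ee_rot: [-3.141, 0.0, -1.452]
contact_force: [-0.8, -0.6, -0.4]
gripper_width: 0.0149
grasp_force: 30.0
[-0.8285 -0.5691 -0.4118] [0.5895 0.1475 0.2497] [-3.1405  0.0003 -1.4523] 0.014881087093095335
0.182 [293.9 309.3]
0.2132 [301.1 309.5]
[305.1 309.8] px/mm [array([ 0.2201, -0.4144]), array([0.3685, 0.2433])]
```

View pics/c3.png

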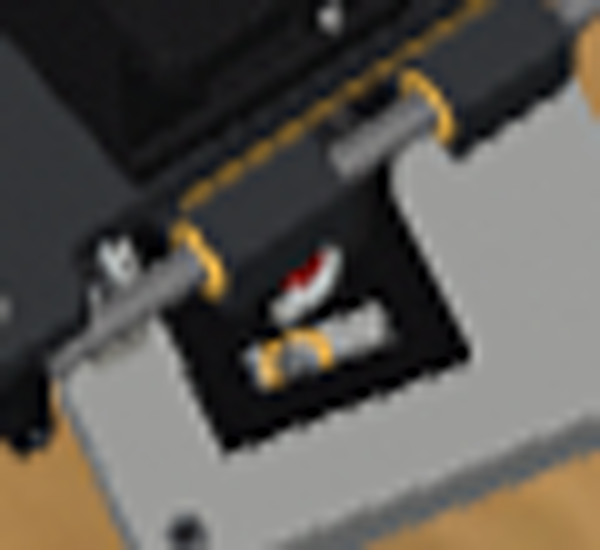

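```bash
python3 -m crank '0 0 .08 0 0 0 1;0 0 .08 0 0 0 1;0 0 .08 0 0 0 1;0 0 .06 0 0 0 1;0 0 .04 0 0 0 1;0 0 .04 0 0 0 1;0 0 .02 0 0 0 1;0 0 0 0 0 0 1'
```

```text
t: 12.18
eef_pos: [0.5892, 0.1475, 0.2291]
ee_rot: [3.142, 0.0, -1.452]
contact_force: [0.5, 1.4, -0.5]
gripper_width: 0.0154
grasp_force: 30.0
```

```bash
python3 -m crank '0 0 .03 0 0 0 1;0 0 .03 0 0 0 1;0 0 .03 0 0 0 1;0 0 .03 0 0 0 1;0 0 .02 0 0 0 1;0 0 .02 0 0 0 1;0 0 0 0 0 0 1;0 0 0 0 0 0 1'
```

```text
t: 12.85
eef_pos: [0.5891, 0.1478, 0.221]
ee_rot: [-3.142, 0.001, -1.452]
contact_force: [-1.8, 3.0, 0.9]
gripper_width: 0.0149
grasp_force: 30.0
```

```bash
python3 -m crank '-.006 .003 .02 0 0 0 1;0 0 .02 0 0 0 1;0 0 .02 0 0 0 1;0 0 .01 0 0 0 1;0 0 .01 0 0 0 1;0 0 .01 0 0 0 1;0 0 0 0 0 0 1;0 0 0 0 0 0 1'
```

```text
t: 13.52
eef_pos: [0.589, 0.1479, 0.2167]
ee_rot: [-3.141, 0.0, -1.452]
contact_force: [-2.5, 4.5, 2.1]
gripper_width: 0.0151
grasp_force: 30.0
```

```bash
python3 -m crank '-.01 .005 .01 0 0 0 1;0 0 .01 0 0 0 1;0 0 .01 0 0 0 1;0 0 .01 0 0 0 1;0 0 0 0 0 0 1;0 0 0 0 0 0 1;0 0 0 0 0 0 1;0 0 0 0 0 0 1'
```

```text
t: 14.18
eef_pos: [0.5889, 0.1483, 0.2161]
ee_rot: [-3.141, 0.0, -1.452]
contact_force: [-3.6, 3.7, 8.7]
gripper_width: 0.0154
grasp_force: 30.0
```

```bash
python3 -m crank '0 0 -.01 0 0 0 .8;0 0 0 0 0 0 .7;0 0 0 0 0 0 .6;0 0 0 0 0 0 .5;0 0 0 0 0 0 .4;0 0 0 0 0 0 .4;0 0 0 0 0 0 .4;0 0 0 0 0 0 .4'; python3 -m crank '0 0 -.2 0 0 0 .4;0 0 -.4 0 0 0 .4;0 0 -.5 0 0 0 .4;0 0 -.5 0 0 0 .4;0 0 -.5 0 0 0 .4;0 0 -.4 0 0 0 .4;0 0 0 0 0 0 .4;0 0 0 0 0 0 .4'
python3 - <<'E'
from h import *
np.set_printoptions(precision=4,suppress=True)
o=monitor.get_obs(); print(o['contact_force'],o['eef_pos'],o['ee_rot'],o['gripper_width'])
s=cam('side')
for k in ('pin','pin_grip'): print(k,[(round(q['p'],2),np.round(q['at'],1)) for q in models.place_of(k,s)[:2]])
print(np.round(proj(s,[.589,.1478,.003]),1),np.round(proj(s,[.589,.1478,.048]),1))
a=s['frame'][240:330,270:360,::-1]
cv2.imwrite('pics/c4.png',cv2.resize(a,None,fx=6,fy=6,interpolation=2))
E
```

```text
t: 14.85
eef_pos: [0.5888, 0.1481, 0.2151]
ee_rot: [3.141, -0.0, -1.452]
contact_force: [-0.1, -0.3, 1.6]
gripper_width: 0.0502
grasp_force: 0.0
t: 15.52
eef_pos: [0.5887, 0.1482, 0.3425]
ee_rot: [-3.138, 0.002, -1.452]
contact_force: [-0.2, -0.1, -0.5]
gripper_width: 0.0521
grasp_force: 0.0
[-0.183  -0.0659 -0.5437] [0.5887 0.1482 0.3425] [-3.1378  0.0016 -1.4524] 0.05208491463066716
pin [(0.65, array([311.7, 311.4])), (0.52, array([282.9, 234.7]))]
pin_grip [(0.64, array([293.9, 309.6]))]
[308.4 309.9] [298.5 309.7]
```

View pics/c4.png

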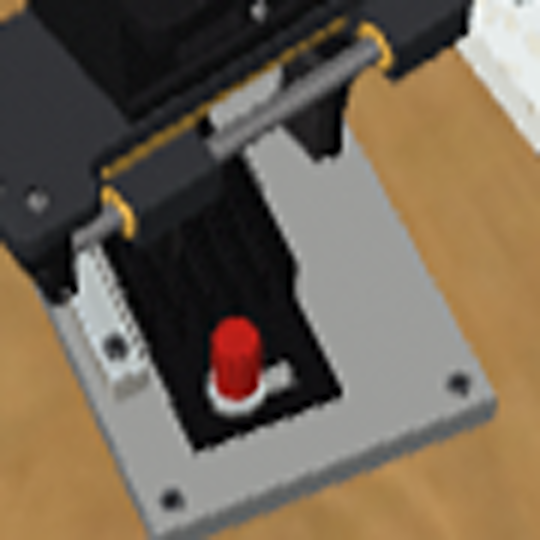

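```bash
python3 -m crank '.26 .44 0 0 0 0 .5;.26 .44 0 0 0 0 .6;.26 .45 0 0 0 0 .68;0 0 0 0 0 -.059 .68;0 0 0 0 0 -.059 .68;0 0 0 0 0 -.059 .68;0 0 0 0 0 -.059 .68;0 0 0 0 0 -.059 .68' && python3 -m crank '0 0 0 0 0 -.059 .68;0 0 0 0 0 -.059 .68;0 0 0 0 0 -.059 .68;0 0 0 0 0 -.059 .68;0 0 0 0 0 -.059 .68;0 0 0 0 0 -.047 .68;0 0 0 0 0 0 .68;0 0 0 0 0 0 .68'
python3 - <<'E'
from h import *
np.set_printoptions(precision=4,suppress=True)
o=monitor.get_obs(); print(o['qpos'],o['contact_force'],o['eef_pos'],o['ee_rot'],o['gripper_width'])
d=o['eef_pos'][:2]-[.5648,.0974];c,s=np.cos(-.1177),np.sin(-.1177);print('jig xy',c*d[0]+s*d[1],-s*d[0]+c*d[1])
t,s=cam('top'),cam('side')
for n,p in (('t',t),('s',s)):
  for k,z in (('heatsink_face',.038),('heatsink',.018),('pin',.003)): print(n,k,[(round(q['p'],2),atz(p,q['at'],z)[:2]) for q in models.place_of(k,p)[:1]])
E
```

```text
t: 16.33
eef_pos: [0.527, 0.1014, 0.3391]
ee_rot: [3.139, 0.001, -0.829]
contact_force: [0.4, -0.6, -0.7]
gripper_width: 0.0279
grasp_force: 0.0
t: 17.0
eef_pos: [0.5272, 0.1015, 0.3393]
ee_rot: [3.14, 0.002, -0.121]
contact_force: [-0.4, 0.2, -0.2]
gripper_width: 0.0281
grasp_force: 0.0
[ 0.4924  0.295  -0.3032 -0.0001 -0.9747  0.9574] [-0.3711  0.1925 -0.1876] [0.5272 0.1015 0.3393] [ 3.1405  0.0018 -0.121 ] 0.028131626943751067
jig xy -0.037849589983001045 -0.00034586831521395134
t heatsink_face []
t heatsink [(0.71, array([ 0.4382, -0.0825]))]
t pin []
s heatsink_face [(0.77, array([0.5502, 0.0942]))]
s heatsink [(0.64, array([0.3722, 0.0797]))]
s pin [(0.53, array([0.5863, 0.1444]))]
```

```bash
python3 -m crank '0 0 .3 0 0 -.0016 .68;0 0 .5 0 0 0 .68;0 0 .5 0 0 0 .68;0 0 .5 0 0 0 .68;0 0 .4 0 0 0 .68;0 0 .3 0 0 0 .68;0 0 .12 0 0 0 .68;0 0 0 0 0 0 .68' && python3 -m crank '0 0 0 0 0 0 .68;0 0 0 0 0 0 .68;.04 0 0 0 0 0 .68;.04 0 0 0 0 0 .68;.03 0 0 0 0 0 .68;.01 0 0 0 0 0 .68;0 0 0 0 0 0 .68;0 0 0 0 0 0 .68'
python3 - <<'E'
from h import *
np.set_printoptions(precision=4,suppress=True)
o=monitor.get_obs(); print(o['contact_force'],o['ft_torque'],o['eef_pos'],o['ee_rot'])
E
```

```text
t: 18.07
eef_pos: [0.527, 0.1014, 0.2078]
ee_rot: [3.14, 0.003, -0.115]
contact_force: [-0.5, 0.7, 0.7]
gripper_width: 0.0282
grasp_force: 0.0
t: 18.73
eef_pos: [0.5333, 0.1009, 0.2093]
ee_rot: [-3.142, -0.0, -0.115]
contact_force: [-0.2, 0.1, -0.3]
gripper_width: 0.0278
grasp_force: 0.0
[-0.2355  0.0714 -0.2848] [-0.0698  0.1636 -0.0211] [0.5333 0.1009 0.2093] [-3.1415 -0.0001 -0.1151]
```

```bash
python3 -m crank '.016 0 0 0 0 0 .68;.016 0 0 0 0 0 .68;.016 0 0 0 0 0 .68;.016 0 0 0 0 0 .68;.016 0 0 0 0 0 .68;.016 0 0 0 0 0 .68;.016 0 0 0 0 0 .68;0 0 0 0 0 0 .68' && python3 -m crank '.01 0 0 0 0 0 .68;.01 0 0 0 0 0 .68;.01 0 0 0 0 0 .68;.01 0 0 0 0 0 .68;.01 0 0 0 0 0 .68;.01 0 0 0 0 0 .68;0 0 0 0 0 0 .68;0 0 0 0 0 0 .68'
```

```text
t: 19.4
eef_pos: [0.5384, 0.0999, 0.209]
ee_rot: [3.141, 0.002, -0.115]
contact_force: [-3.3, -1.0, 1.4]
gripper_width: 0.0277
grasp_force: 1.6
t: 20.07
eef_pos: [0.542, 0.0999, 0.2091]
ee_rot: [-3.141, -0.0, -0.115]
contact_force: [-1.1, 0.2, -0.7]
gripper_width: 0.0277
grasp_force: 0.7
```

```bash
python3 -m crank '.007 0 0 0 0 0 .68;.007 0 0 0 0 0 .68;.007 0 0 0 0 0 .68;.007 0 0 0 0 0 .68;.007 0 0 0 0 0 .68;.005 0 0 0 0 0 .68;0 0 0 0 0 0 .68;0 0 0 0 0 0 .68' && python3 -m crank '.005 0 0 0 0 0 .68;.005 0 0 0 0 0 .68;.005 0 0 0 0 0 .68;.005 0 0 0 0 0 .68;.005 0 0 0 0 0 .68;0 0 0 0 0 0 .68;0 0 0 0 0 0 .68;0 0 0 0 0 0 .68'
```

```text
t: 20.73
eef_pos: [0.5435, 0.0997, 0.2092]
ee_rot: [3.141, 0.001, -0.115]
contact_force: [-3.1, 1.5, -0.1]
gripper_width: 0.0277
grasp_force: 2.0
t: 21.4
eef_pos: [0.5439, 0.0997, 0.2091]
ee_rot: [3.141, 0.003, -0.115]
contact_force: [-7.9, 3.9, 1.8]
gripper_width: 0.0279
grasp_force: 4.0
```

```bash
python3 -m crank '0 0 0 0 0 0 .68;0 0 0 0 0 0 .68;0 0 0 0 0 0 .68;0 0 0 0 0 0 .68;0 0 0 0 0 0 .68;0 0 0 0 0 0 .68;0 0 0 0 0 0 .68;0 0 0 0 0 0 .68'
python3 - <<'E'
from h import *
np.set_printoptions(precision=4,suppress=True)
F=[]
for i in range(6):
    s=cam('side') if i%2 else cam('top'); o=monitor.get_obs(); F.append(np.r_[o['contact_force'],o['ft_torque']])
    if i%2==0:t=s
F=np.array(F);print(F.mean(0),F.std(0),o['eef_pos'],o['ee_rot'])
a=s['frame'][255:335,260:350,::-1];b=t['frame'][180:260,245:335,::-1]
cv2.imwrite('pics/c5.png',np.hstack([cv2.resize(x,(396,352),interpolation=2) for x in (a,b)]))
E
```

```text
t: 22.07
eef_pos: [0.544, 0.0997, 0.2092]
ee_rot: [3.141, 0.003, -0.115]
contact_force: [-8.1, 4.4, 2.7]
gripper_width: 0.028
grasp_force: 4.0
[-7.8118  4.0413  2.8531  1.14    2.2955  0.0521] [0.3389 0.4852 0.4354 0.0206 0.0298 0.0208] [0.544  0.0997 0.2092] [ 3.141   0.0028 -0.1151]
```

View pics/c5.png

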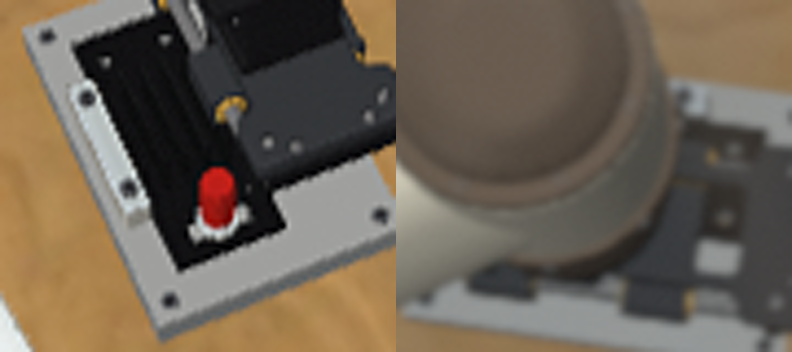

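```bash
cat > gap.py <<'E'
from h import *
from scipy.ndimage import map_coordinates
np.set_printoptions(precision=2,suppress=True)
s=cam('side'); g=s['frame'].mean(2)
def w(x,y): c,k=np.cos(-.1173),np.sin(-.1173); return [.5663+c*x-k*y,.0973+k*x+c*y,.024]
xs=np.arange(.036,.056,.00025)
E=[]
for y in [-.066,-.062,-.058,-.054,-.05,-.046,.043,.046,.05,.054,.058,.062,.066]:
    rc=np.array([proj(s,w(x,y)) for x in xs]).T; v=map_coordinates(g,rc,order=1)
    th=(v[:8].mean()+v[-8:].mean())/2; i=np.argmax(v>th); E.append((y*1e3,xs[i]*1e3,v[:8].mean(),v[-8:].mean()))
E=np.array(E);print(E)
m=np.abs(E[:,0])<64;f=np.polyfit(E[m,0],E[m,1],1);print('slope rad',f[0],'x at 0',f[1])
o=monitor.get_obs();print(o['t'],o['contact_force'],o['eef_pos'])
E
python3 gap.py
```

```text
[[-66.    47.25  55.58 159.18]
 [-62.    47.25  15.65 158.91]
 [-58.    47.75  17.35 158.94]
 [-54.    47.5   33.86 159.11]
 [-50.    47.5   59.03 158.77]
 [-46.    47.25  28.04 157.25]
 [ 43.    47.25  17.96 157.66]
 [ 46.    47.    17.44 159.25]
 [ 50.    47.25  16.85 158.78]
 [ 54.    47.    13.08 158.77]
 [ 58.    47.    17.65 158.69]
 [ 62.    46.75  16.68 158.89]
 [ 66.    46.5   15.89 158.37]]
slope rad -0.003996119847127695 x at 0 47.242893923038785
22.4167 [-8.09  5.    3.08] [0.54 0.1  0.21]
```

```bash
python3 -m crank '.004 -.003 0 0 0 0 .68;.004 -.003 0 0 0 0 .68;0 0 0 0 0 0 .68;0 0 0 0 0 0 .68;0 0 0 0 0 0 .68;0 0 0 0 0 0 .68;0 0 0 0 0 0 .68;0 0 0 0 0 0 .68'; python3 gap.py | tail -2
```

```text
t: 23.08
eef_pos: [0.5441, 0.0998, 0.2091]
ee_rot: [3.14, 0.004, -0.115]
contact_force: [-8.6, 3.5, 3.1]
gripper_width: 0.0276
grasp_force: 4.4
slope rad -0.003996119847127695 x at 0 47.242893923038785
23.1333 [-9.25  3.7   3.27] [0.54 0.1  0.21]
```

```bash
python3 -m crank '.004 -.002 0 0 0 0 .68;.003 0 0 0 0 0 .68;0 0 0 0 0 0 .68;0 0 0 0 0 0 .68;0 0 0 0 0 0 .68;0 0 0 0 0 0 .68;0 0 0 0 0 0 .68;0 0 0 0 0 0 .68'; python3 gap.py | tail -2;  python3 -m crank '0 0 0 0 0 0 .68;0 0 0 0 0 0 .68;0 0 0 0 0 0 .68;0 0 0 0 0 0 .68;0 0 0 0 0 0 .68;0 0 0 0 0 0 .68;0 0 0 0 0 0 .68;0 0 0 0 0 0 .68'
```

```text
t: 23.8
eef_pos: [0.5443, 0.0999, 0.2092]
ee_rot: [3.14, 0.004, -0.115]
contact_force: [-9.4, 4.4, 4.0]
gripper_width: 0.0279
grasp_force: 4.8
slope rad -0.003996119847127695 x at 0 47.242893923038785
23.85 [-8.06  3.53  4.1 ] [0.54 0.1  0.21]
t: 24.52
eef_pos: [0.5443, 0.0999, 0.2091]
ee_rot: [3.14, 0.004, -0.115]
contact_force: [-8.8, 4.5, 4.0]
gripper_width: 0.0276
grasp_force: 4.8
```

```bash
python3 -m crank '.004 0 0 0 0 0 .68;.004 0 0 0 0 0 .68;0 0 0 0 0 0 .68;0 0 0 0 0 0 .68;0 0 0 0 0 0 .68;0 0 0 0 0 0 .68;0 0 0 0 0 0 .68;0 0 0 0 0 0 .68'; python3 - <<'E'
from h import *
F=[]
for i in range(6): s=cam('side');F.append(monitor.get_obs()['contact_force'])
F=np.array(F);m=F.mean(0);print(m,F.std(0),'normal',-(m[0]*.993-m[1]*.1174))
if 8<-(m[0]*.993-m[1]*.1174)<14: job_done(); print('done')
E
```

```text
t: 25.18
eef_pos: [0.5444, 0.0998, 0.2091]
ee_rot: [3.14, 0.005, -0.115]
contact_force: [-10.6, 3.7, 5.4]
gripper_width: 0.0279
grasp_force: 5.4
[-10.28189598   4.58332589   5.53018039] [0.25262793 0.45663762 0.49581952] normal 10.74800516358259
the job is handed in; nothing more can be done
done
```

I've handed the job in: the pin is seated through the slot and let go, and the heat sink is flush and square (about 0.004 rad) on the fence, with the fingers still pressing it at about 10.7 N at the wrist, though plate friction means the fence may feel a little less.

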